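# Refit the grate of the bench dust box

## Robot

A 7-joint arm with a two-finger parallel gripper is mounted at the origin on a cart in front of the work surface, level with it; the furniture and walls round the work are solid. World frame = base frame: x ahead of the robot, y to its left, z up, the work surface at z = 0. Lengths are in m, angles in rad, forces in N, time in s.
With the tool pointing down it reaches from about 0.4 to 0.85 m from the base axis. Payload 6.9 kg.
Tool frame: the origin (TCP) lies at the very end of the fingers, on their centre line; the grasp point (between the pads) lies 19 mm behind it; z points along the fingers, y is the line along which they close (so a half turn about z gives the same grasp; the last joint's range is limited). The gripper opens to 85 mm and grips with 20 to 120 N. Pads are 22 mm wide; open, the fingers measure 114 mm over their backs; the gripper's body (76 mm by 85 mm) begins 54 mm behind the grasp point. The pads swing forward as they close: fully open they stand 13 mm farther back than shut.
Start: joints at [-1.113, 0.507, -0.238, 1.5, 0.126, 1.149, -0.155], TCP at [0.216, 0.586, 0.231] pointing down, gripper open.
Joint ranges: [-3.08, 3.08], [-0.24, 2.05], [-1.43, 1.35], [0, 2.5], [-1.52, 4.66], [0.17, 1.96], [-2.89, 2.89]. Speed limits (rad/s): [2.39, 2.39, 3.14, 3.14, 3.14, 3.14, 3.14].

## Interface

Orientations are given as a unit quaternion [w, x, y, z].
In Python, from station import arm gives the robot as it stands. The module is installed in compiled form; this text tells all that it offers.
- The arm moves only by the tool play_rows, never from a script. Its arguments are lists of equal length, an entry for each row: "fingers": the opening, from 0 (shut) to 1 (fully open); "xyz": the shift along the tool's x, y, z in mm, a list of three; "delta_rot": the turn, a rotation vector about the tool's x, y, z in degrees, a list of three. A call has 1 to 12 rows; each row shifts and turns the commanded pose from where the row before left it, along the tool's axes as they then stand; what a row does not reach is not made up. A row lasts 1/8 s, in which the tool goes at most 62.5 mm and 10.7 degrees, less where a joint would pass 70% of its speed; a pose out of reach is approached as far as the arm can. A call with a gripper value outside its range is refused whole. The fingers move at their own pace and stop on an object; "grip_force" is the grip in N (left out, the last holds). Time passes only in rows, so rows that do not move let the fingers close. It gives the time, the measured TCP pose, the force, the opening and the grip force at its end, in the units of the state.
- arm.state(): the state, without advancing time (a new reading comes with each control period).
- arm.get_image(name): name is "scene" or "top" or "wrist"; returns a dict with "image" (384x512x3 uint8, red, green, blue), "mtx" (3x3 intrinsics, pixels), "rvec" (rotation vector, rad) and "tvec" (3), from world to camera coordinates, as OpenCV has them. Camera axes: x right, y down, z forward; pixel columns grow to the right and rows downward; lengths in m; the calibration is good to about 2 mm. A picture is of the moment at which its call begins. There is no depth.
- arm.finish_job(): hands the job in; it is judged then, once.
The state is a dict: "time": time; "qpos": joint angles; "joint_velocities": joint speeds; "joint_torque": joint torques, N m; "tool_pos": TCP position; "ee_rot": TCP orientation; "ft_force": force on the tool from outside, world axes, zero at the start; "moment": the same for the moment, N m; "gripper_width": opening from 0.0 (shut) to 1.0 (fully open); "finger_force": force on a finger pad.
Only numpy, scipy, OpenCV 4.12 (cv2) and the standard library are available. Lean on these libraries where they do the work, as an engineer would, in place of code of your own. Each camera call takes 0.05 s, during which the arm holds its last target. There are 200 camera calls.

## Task

Put the steel grate back into the bench dust box: it is longer than the opening, so tilt it, feed one end deep under the front lip until you feel the stop, lower the other end past the suction head and lay it flat on the ledges, then slide it fully home under the suction head until it meets the back stop and keeps the interlock pin pressed in, both ends held under. Do not force it, do not disturb the other things on the bench, and let go of it at the end.

Things in the scene. Friction and masses are not known exactly. Their poses are not given: they have to be found in the camera images.
- dust_box: Grey sheet-steel bench dust box, fixed, 205 long (x) x 128 wide (y) mm. Origin: underside, bench level, below the middle of its opening; x runs from the low front lip to the tall suction head, z up. A ledge runs all round inside, top at z = 44. The opening over it is 137 long (x = -68.5 to 68.5) and 118 wide between side walls whose tops are at z = 62.
- lip_edge (a point): Middle of the front lip's inner edge, underside (box x = -68.5, z = 59 mm); axes as the box. The lip is a sheet 3 mm thick, 15 mm above the ledge. The channel under it is deep and ends at a stop strip set 17 to 20 mm in front (-x) of this edge: out of sight, different from box to box, to be found by feel.
- head_edge (a point): Middle of the lower front edge of the suction head (box x = 68.5, z = 59 mm); axes as the box. The head is a block 40 mm deep with its face at this x and top at z = 112; a hose spigot sticks out behind to x = 138. The channel under it, 15 mm high over the ledge, is shallow and ends at a stop bar 4 to 12 mm behind this edge: out of sight, different from box to box, to be felt.
- grate: Steel grate: flat slatted plate 152 (x) x 110 (y) x 5 mm thick, solid to the touch, 0.2 to 0.4 kg. Origin: centre of the underside, z up. Starts flat on the bench; its ends are alike. 15 mm too long for the opening: enters only tilted some 28 to 40 degrees, front end first under the lip (the back channel is too shallow). Home: origin at box x = -3.5 to 4.5 as the stop bar is set, z = 44.
- interlock (a joint): Interlock pin in the middle of the back stop bar, hidden under the suction head; a light spring (about 0.5 N) holds it 4 mm out of the bar's face. The grate's back edge presses it in: 0 = out, 0.004 m = in flush, when the grate meets the stop bar. It stays in by the grate's own friction on the ledges.
- pull (a point): Middle of the top edge of the grate's pull plate, 47 mm above the grate's underside, over its centre; axes as the grate. The pull is a stiff upright plate 10 mm thick (grate x), 60 mm wide (y), 42 mm high, rounded at the edges; grip it across its thickness from above.
- brass_brush: Bystander, loose: brass bristle brush with a wooden handle, 199 x 30 x 13 mm; origin under its middle.
- hammer: Bystander, loose: small chasing hammer, 206 x 63 x 25 mm; origin under its middle.
- caliper: Bystander, loose: steel caliper, 200 x 49 x 10 mm; origin under its middle.
- steel_block: Bystander, loose: polished steel bench block, 62 x 62 x 19 mm; origin under its middle.

How it is judged:
At the end, for the whole second after the job is handed in: The grate is released, at rest, pull up, flat on the ledges (origin 42 to 46.5 mm over the bench, level within 1.7 degrees, in line with the box within 2.9 degrees, 6 mm sideways) and slid home under the suction head, interlock pin pressed in over 2.5 of its 4 mm, both ends held under (value of joint interlock above 0.0025 m and x of grate in the frame of dust_box between -0.0055 and 0.006 m and y of grate in the frame of dust_box between -0.006 and 0.006 m and z of grate in the frame of dust_box between 0.042 and 0.0465 m and angle between the x axis of grate and the x axis of dust_box, either way round below 0.05 rad and angle between grate's own z axis and vertical below 0.03 rad and linear speed of grate below 0.01 m/s); the robot touches nothing.
It fails at once if the grate is forced: pressed against the dust box with more than 65 N (contact force between grate and dust_box above 65 N).
It fails at once if one of the loose things on the bench is moved more than 25 mm (distance of any of brass_brush, hammer, caliper, steel_block from where it was at the start of the episode above 0.025 m).
It also fails if it takes over 48 s, if anything falls off the work surface, if the arm or the gripper's body presses on something with over 40 N, if the wrist force passes 120 N, or if a joint passes its speed limit or range.

## Working session

There is one attempt and no reset: what is moved stays moved. The work goes in short steps, Python scripts to look and compute and a tool call to move; the robot and the scene stay as the last step left them, time stands still between calls to the robot, and variables do not carry over. Pictures are saved under pics/ and viewed, at most 10 in all, crops included, and the job is handed in when it is done.

Besides the shell and the picture viewer there is one more tool, called after "Request:" as name(argument=value, ...) on one line, values as JSON. play_rows: Moves the arm, as the interface text tells. Its arguments: {"type":"object","properties":{"fingers":{"type":"array"},"xyz":{"type":"array"},"delta_rot":{"type":"array"},"grip_force":{"type":"number"}},"required":["fingers","xyz","delta_rot"]}

```bash
mkdir -p pics; cat > h.py <<'E'
import numpy as np, cv2, pickle
from scipy.spatial.transform import Rotation as R
def snap(arm,name,fn):
    d=arm.get_image(name); cv2.imwrite('pics/'+fn+'.png',d['image'][:,:,::-1]); pickle.dump(d,open(fn+'.pkl','wb')); return d
def ray(d,u,v,z):
    Rm=cv2.Rodrigues(np.array(d['rvec'],float))[0]; t=np.array(d['tvec'],float).ravel()
    c=-Rm.T@t; r=Rm.T@np.linalg.inv(d['mtx'])@np.array([u,v,1.]); return c+r*(z-c[2])/r[2]
def proj(d,P):
    return cv2.projectPoints(np.array(P,float).reshape(-1,3),np.array(d['rvec'],float),np.array(d['tvec'],float),np.array(d['mtx'],float),None)[0].reshape(-1,2)
E
python3 - <<'E'
from h import *
from station import arm
a=snap(arm,'top','top0'); b=snap(arm,'scene','scene0')
im=[cv2.resize(x['image'],None,fx=1.5,fy=1.5)[:,:,::-1] for x in (a,b)]
cv2.imwrite('pics/top0b.png',im[0]);cv2.imwrite('pics/scene0b.png',im[1])
print(arm.state())
E
```

```text
{'time': 0.1, 'qpos': array([-1.11251378,  0.50824421, -0.2375177 ,  1.50103364,  0.12572958,
        1.14892678, -0.15481464]), 'joint_velocities': array([-0.00098385, -0.0028389 , -0.00153378, -0.00276235,  0.00099935,
       -0.00109314,  0.00035573]), 'joint_torque': array([-5.30649646e-03, -6.21828961e+01, -2.19522893e+00, -2.50198549e+01,
        1.23887227e-02,  7.95944477e-03,  3.46754928e-05]), 'tool_pos': array([0.21587176, 0.58604708, 0.23052181]), 'ee_rot': array([-1.08808175e-04,  1.75479292e-01,  9.84482789e-01, -8.03244701e-04]), 'ft_force': array([ 0.44717532,  0.20659024, -0.04016371]), 'moment': array([ 0.01124945, -0.01947259,  0.01739007]), 'finger_force': 0.0, 'gripper_width': 0.9979996380932872}
```

View pics/top0b.png

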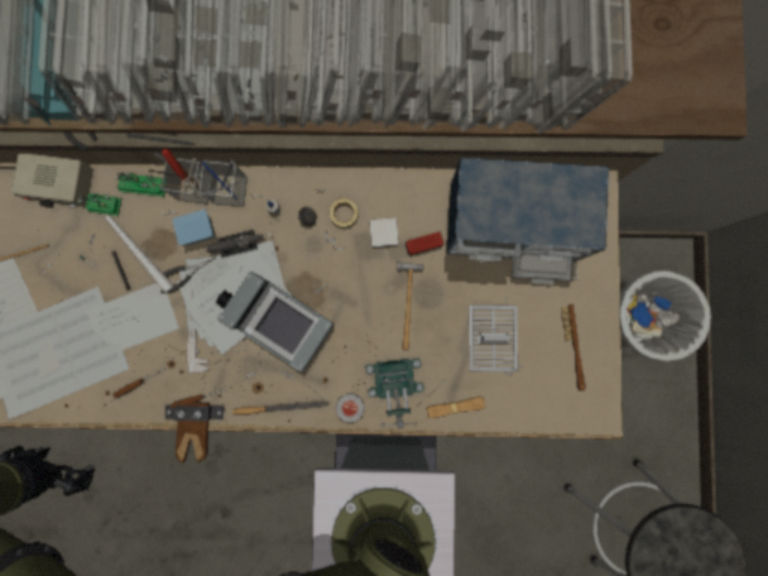

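View pics/scene0b.png

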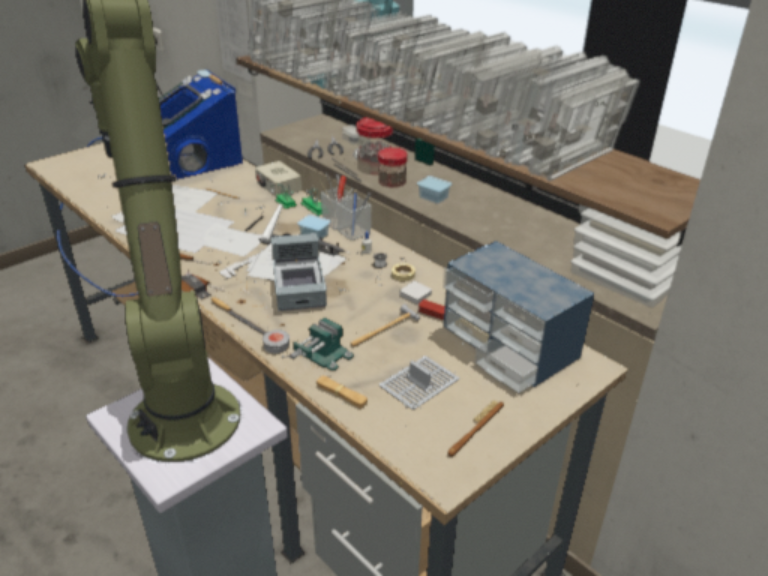

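The top view shows the dust box at about (277,322), with its head to the upper left and the spigot at (223,299). The grate is at about (493,338), the hammer at (408,305) and the brush at (577,345). I'll enlarge both.

```bash
python3 - <<'E'
from h import *
a=pickle.load(open('top0.pkl','rb'));im=a['image'][:,:,::-1]
c1=cv2.resize(im[175:255,135:230],None,fx=6,fy=6,interpolation=cv2.INTER_CUBIC)[:, :]
c2=cv2.resize(im[195:255,305:350],None,fx=5,fy=5,interpolation=cv2.INTER_CUBIC)
o=np.zeros((480,570+225,3),np.uint8);o[:,:570]=c1;o[:300,570:]=c2
cv2.imwrite('pics/crop1.png',o)
for n,(u,v) in dict(base=(255,358),box=(185,215),spig=(149,199),grate=(329,225),brush=(385,230),hammer=(272,203)).items(): print(n,ray(a,u,v,0).round(3),ray(a,u,v,.06).round(3))
Rm=cv2.Rodrigues(a['rvec'])[0];print((-Rm.T@np.ravel(a['tvec'])).round(3),a['mtx'][0])
E
```

```text
base [0.004 0.001 0.   ] [0.025 0.001 0.06 ]
box [0.484 0.254 0.   ] [0.482 0.242 0.06 ]
spig [0.538 0.383 0.   ] [0.534 0.365 0.06 ]
grate [ 0.457 -0.249  0.   ] [ 0.457 -0.237  0.06 ]
brush [ 0.443 -0.442  0.   ] [ 0.444 -0.422  0.06 ]
hammer [ 0.531 -0.05   0.   ] [ 0.527 -0.048  0.06 ]
[ 0.455 -0.007  1.287] [367.86087978   0.         253.52485135]
```

View pics/crop1.png

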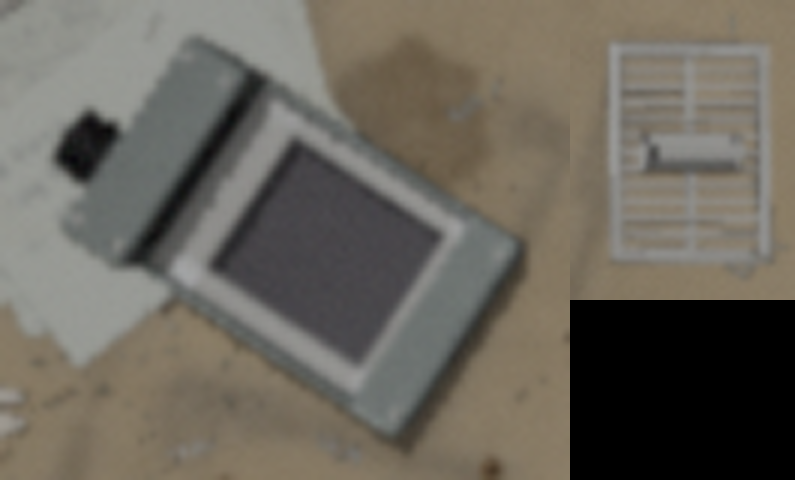

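```bash
python3 - <<'E'
from h import *
from scipy.optimize import least_squares
a=pickle.load(open('top0.pkl','rb'))
def fit(M,px,x0):
    M=np.array(M,float)/1000;px=np.array(px,float)
    def w(p): c,s=np.cos(p[2]),np.sin(p[2]); return np.c_[p[0]+c*M[:,0]-s*M[:,1],p[1]+s*M[:,0]+c*M[:,1],M[:,2]]
    r=least_squares(lambda p:(proj(a,w(p))-px).ravel(),x0); print(r.x.round(4),np.degrees(r.x[2]).round(2),r.fun.reshape(-1,2).round(1).tolist())
cv=lambda q:[(135+x/6-.4,175+y/6-.4) for x,y in q]
# box +y is to the left of +x; head is up-left in image, +y -> down-left
fit([(-96.5,-64,62),(-96.5,64,62),(68.5,-64,112),(68.5,64,112),(108.5,-64,112),(108.5,64,112)],
 cv([(523,243),(400,437),(250,75),(130,262),(195,38),(65,222)]),[.48,.24,1.])
fit([(76,55,5),(76,-55,5),(-76,55,5),(-76,-55,5)],[(305+(x-570)/5-.4,195+y/5-.4) for x,y in [(611,45),(769,45),(611,262),(769,262)]],[.457,-.24,0])
# pull top corners
print([ray(a,305+(x-570)/5-.4,195+y/5-.4,.047).round(4) for x,y in [(652,137),(743,137),(743,165),(652,165)]])
E
```

```text
[0.4823 0.2343 1.0097] 57.85 [[0.1, -0.4], [-0.7, -0.3], [1.4, -0.8], [-0.9, 1.4], [0.4, -1.3], [-0.3, 1.3]]
[ 0.4566 -0.2462  0.006 ] 0.34 [[-0.2, -0.5], [-0.1, -0.2], [-0.1, 0.1], [0.3, 0.5]]
[array([ 0.4667, -0.213 ,  0.047 ]), array([ 0.4678, -0.2738,  0.047 ]), array([ 0.4491, -0.2738,  0.047 ]), array([ 0.4481, -0.2131,  0.047 ])]
```

```bash
cat >> h.py <<'E'
def pose(s): q=s['ee_rot']; return np.array(s['tool_pos']),R.from_quat([q[1],q[2],q[3],q[0]])
def Rtool(yaw,tilt=0):
    "tool pointing down, tool y at world angle yaw deg; tilt: front end (-tool y side) of the grate down by tilt deg"
    y=np.radians(yaw); m=np.array([[np.sin(y),np.cos(y),0],[-np.cos(y),np.sin(y),0],[0,0,-1]]).T
    m=np.array([[np.sin(y),-np.cos(y),0],[np.cos(y),np.sin(y),0],[0,0,-1]]).T
    return R.from_matrix(m)*R.from_rotvec([np.radians(tilt),0,0])
def plan(p,r,pt,rt,n):
    "straight line from p,r to pt,rt in n rows; print rounded tool-frame rows, return final"
    xyz=[];rot=[];p0,r0=p.copy(),r; full=(r.inv()*rt).as_rotvec()
    for i in range(1,n+1):
        tp=p0+(pt-p0)*i/n; tr=r0*R.from_rotvec(full*i/n)
        d=np.round(r.inv().apply(tp-p)*1000,1); w=np.round(np.degrees((r.inv()*tr).as_rotvec()),1)
        p=p+r.apply(d/1000); r=r*R.from_rotvec(np.radians(w)); xyz.append(d.tolist());rot.append(w.tolist())
    print('xyz',xyz,'\nrot',rot); return p,r
E
python3 - <<'E'
from h import *
from station import arm
p,r=pose(arm.state()); print(r.as_matrix().round(2), Rtool(69.8).as_matrix().round(2))
# tilt check: grate front (-tool y) should drop
print(Rtool(58,30).apply([0,-1,0]).round(2))
p,r=plan(p,r,np.array([.46,.2,.24]),Rtool(45),8)
p,r=plan(p,r,np.array([.4566,-.2462,.20]),Rtool(0.3),9)
E
```

```text
Traceback (most recent call last):
  File "h.py", line 15, in Rtool
    return R.from_matrix(m)*R.from_rotvec([np.radians(tilt),0,0])
           ~~~~~~~~~~~~~^^^
  File "scipy/spatial/transform/_rotation.pyx", line 1143, in scipy.spatial.transform._rotation.Rotation.from_matrix
ValueError: Non-positive determinant (left-handed or null coordinate frame) in rotation matrix 0: [[ 0.93849302  0.3452982   0.        ]
 [-0.3452982   0.93849302  0.        ]
 [ 0.          0.         -1.        ]].
```

```bash
sed -i '/np.sin(y),np.cos(y),0\],\[-np/d; s/\[\[np.sin(y),-np.cos(y),0\]/[[-np.sin(y),np.cos(y),0]/; ' h.py; sed -n 14,20p h.py
sed -i 's/    y=np.radians(yaw); m=.*/    y=np.radians(yaw)/' h.py; grep -q 'y=np.radians(yaw)' h.py || sed -i '/tool pointing down/a\    y=np.radians(yaw)' h.py
python3 - <<'E'
from h import *
from station import arm
p,r=pose(arm.state()); print(r.as_matrix().round(2), Rtool(69.8).as_matrix().round(2))
print(Rtool(58,30).apply([0,-1,0]).round(2))
p,r=plan(p,r,np.array([.46,.2,.24]),Rtool(45),8)
p,r=plan(p,r,np.array([.4566,-.2462,.20]),Rtool(0.3),9)
E
```

```text
return R.from_matrix(m)*R.from_rotvec([np.radians(tilt),0,0])
def plan(p,r,pt,rt,n):
    "straight line from p,r to pt,rt in n rows; print rounded tool-frame rows, return final"
    xyz=[];rot=[];p0,r0=p.copy(),r; full=(r.inv()*rt).as_rotvec()
    for i in range(1,n+1):
        tp=p0+(pt-p0)*i/n; tr=r0*R.from_rotvec(full*i/n)
        d=np.round(r.inv().apply(tp-p)*1000,1); w=np.round(np.degrees((r.inv()*tr).as_rotvec()),1)
[[-0.94  0.35 -0.  ]
 [ 0.35  0.94 -0.  ]
 [-0.   -0.   -1.  ]] [[-0.94  0.35  0.  ]
 [ 0.35  0.94  0.  ]
 [ 0.    0.   -1.  ]]
[-0.46 -0.73  0.5 ]
xyz [[-45.3, -34.7, -1.1], [-47.1, -32.3, -1.2], [-48.8, -29.6, -1.1], [-50.4, -27.0, -1.1], [-51.7, -24.2, -1.1], [-52.9, -21.4, -1.2], [-54.0, -18.4, -1.2], [-55.0, -15.6, -1.1]] 
rot [[-0.0, 0.0, 3.1], [-0.0, 0.0, 3.1], [-0.0, 0.0, 3.1], [-0.0, 0.0, 3.1], [-0.1, 0.0, 3.1], [0.0, 0.0, 3.1], [0.0, 0.0, 3.1], [0.0, 0.0, 3.1]]
xyz [[-34.8, -35.3, 4.4], [-37.7, -32.2, 4.5], [-40.4, -28.8, 4.4], [-42.7, -25.1, 4.5], [-44.7, -21.4, 4.4], [-46.4, -17.5, 4.5], [-47.8, -13.3, 4.4], [-48.7, -9.2, 4.5], [-49.3, -4.9, 4.4]] 
rot [[0.0, 0.0, 5.0], [0.0, 0.0, 4.9], [0.0, 0.0, 5.0], [0.0, 0.0, 5.0], [0.0, 0.0, 4.9], [0.0, 0.0, 5.0], [0.0, 0.0, 5.0], [0.0, 0.0, 4.9], [0.0, 0.0, 5.0]]
```

Request:
play_rows(fingers=[1,1,1,1,1,1,1,1], xyz=[[-45,-35,-1],[-47,-32,-1],[-49,-30,-1],[-50,-27,-1],[-52,-24,-1],[-53,-21,-1],[-54,-18,-1],[-55,-16,-1]], delta_rot=[[0,0,3.1],[0,0,3.1],[0,0,3.1],[0,0,3.1],[0,0,3.1],[0,0,3.1],[0,0,3.1],[0,0,3.1]])

```text
time: 1.1
tool_pos: [0.4606, 0.1989, 0.2392]
ee_rot: [-0.0, 0.384, 0.924, -0.0]
ft_force: [0.9, 0.3, -0.2]
gripper_width: 0.998
finger_force: 0.0
```

```bash
sed -i 's/np.radians(tilt)/np.radians(-tilt)/' h.py
python3 - <<'E'
from h import *
from station import arm
d=snap(arm,'wrist','w1'); cv2.imwrite('pics/w1b.png',cv2.resize(d['image'],None,fx=1.5,fy=1.5)[:,:,::-1])
p,r=pose(arm.state()); print(p,r.as_matrix().round(3))
E
```

```text
[0.46492503 0.19043473 0.23930516] [[-0.697  0.717  0.002]
 [ 0.717  0.697 -0.005]
 [-0.005 -0.002 -1.   ]]
```

View pics/w1b.png

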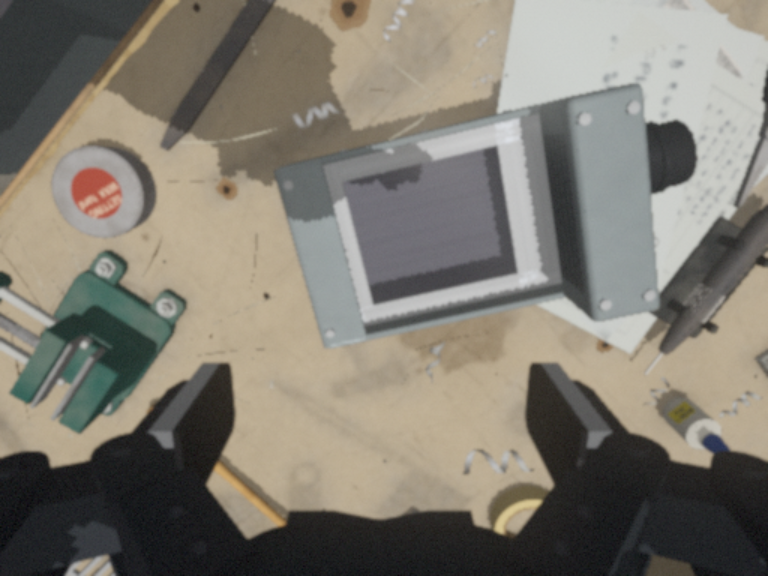

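The wrist view shows the box well: lip outer corners at (276,171) and (326,347), head top front corners at (566,97) and (597,321), back corners at (641,85) and (659,311).

```bash
python3 - <<'E'
from h import *
from scipy.optimize import least_squares
from station import arm
a=pickle.load(open('w1.pkl','rb'))
px=np.array([(276,171),(326,347),(566,97),(597,321),(641,85),(659,311)])/1.5
M=np.array([(-96.5,64,62),(-96.5,-64,62),(68.5,64,112),(68.5,-64,112),(108.5,64,112),(108.5,-64,112)])/1000
def w(p): c,s=np.cos(p[2]),np.sin(p[2]); return np.c_[p[0]+c*M[:,0]-s*M[:,1],p[1]+s*M[:,0]+c*M[:,1],M[:,2]]
r=least_squares(lambda p:(proj(a,w(p))-px).ravel(),[.48,.234,1.]); print(r.x.round(4),np.degrees(r.x[2]),r.fun.reshape(-1,2).round(1).tolist())
p,r=pose(arm.state())
p,r=plan(p,r,np.array([.4566,-.2462,.20]),Rtool(0.3),9)
E
```

```text
[0.484  0.2368 1.0168] 58.256549476698666 [[-0.1, -1.8], [1.3, 1.9], [-1.0, 1.3], [-3.1, 3.1], [1.3, -3.4], [1.7, -0.1]]
xyz [[-34.1, -34.5, 4.6], [-36.9, -31.4, 4.6], [-39.5, -28.2, 4.5], [-41.7, -24.8, 4.6], [-43.7, -21.1, 4.5], [-45.3, -17.3, 4.5], [-46.7, -13.3, 4.4], [-47.6, -9.5, 4.5], [-48.2, -5.3, 4.4]] 
rot [[0.0, 0.0, 4.9], [0.0, 0.1, 4.9], [0.0, 0.0, 4.8], [0.0, 0.0, 4.9], [0.0, 0.1, 4.9], [0.0, 0.0, 4.9], [0.0, 0.0, 4.8], [0.0, 0.1, 4.9], [0.0, 0.0, 4.9]]
```

Request:
play_rows(fingers=[1,1,1,1,1,1,1,1,1,1], xyz=[[-34,-34.5,4.5],[-37,-31.5,4.5],[-39.5,-28,4.5],[-42,-25,4.5],[-44,-21,4.5],[-45.5,-17,4.5],[-47,-13,4.5],[-48,-9.5,4.5],[-48,-5,4.5],[0,0,0]], delta_rot=[[0,0,4.9],[0,0,4.9],[0,0,4.9],[0,0,4.9],[0,0,4.9],[0,0,4.9],[0,0,4.9],[0,0,4.9],[0,0,4.9],[0,0,0]])

```text
time: 2.4
tool_pos: [0.4571, -0.2408, 0.1982]
ee_rot: [0.0, 0.704, 0.71, -0.001]
ft_force: [-1.3, -0.1, -0.3]
gripper_width: 1.001
finger_force: 0.0
```

```bash

python3 - <<'E'
from h import *
from station import arm
d=snap(arm,'wrist','w2'); cv2.imwrite('pics/w2b.png',cv2.resize(d['image'],None,fx=1.5,fy=1.5)[:,:,::-1])
p,r=pose(arm.state()); print(p,r.as_matrix().round(3))
E
```

```text
[ 0.45760384 -0.23828352  0.19822945] [[-0.013  1.    -0.001]
 [ 1.     0.013 -0.   ]
 [-0.    -0.001 -1.   ]]
```

View pics/w2b.png

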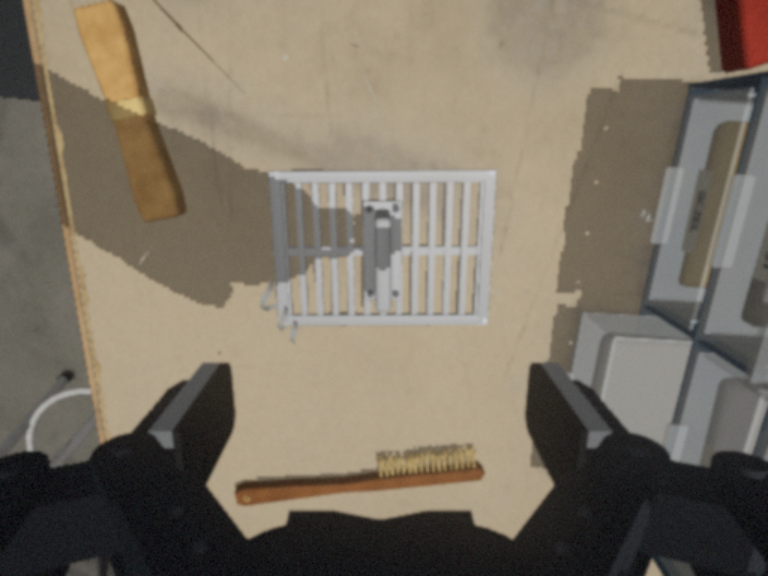

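The grate's corners are at (270,172), (494,172), (488,325) and (278,325), and the pull top is near (381,250). The fingers are clear of the brush.

```bash
python3 - <<'E'
from h import *
from scipy.optimize import least_squares
from station import arm
a=pickle.load(open('w2.pkl','rb'))
px=np.array([(270,171),(495,171),(278,325),(488,325)])/1.5
M=np.array([(-76,55,5),(76,55,5),(-76,-55,5),(76,-55,5)])/1000
def w(p): c,s=np.cos(p[2]),np.sin(p[2]); return np.c_[p[0]+c*M[:,0]-s*M[:,1],p[1]+s*M[:,0]+c*M[:,1],M[:,2]]
f=least_squares(lambda p:(proj(a,w(p))-px).ravel(),[.457,-.246,0.]); print(f.x.round(4),np.degrees(f.x[2]),f.fun.reshape(-1,2).round(1).tolist())
Rm=cv2.Rodrigues(a['rvec'])[0];print((-Rm.T@np.ravel(a['tvec'])).round(3),Rm.round(2).tolist())
p,r=pose(arm.state())
plan(p,r,np.array([f.x[0],f.x[1],.020]),Rtool(np.degrees(f.x[2])),6)
E
```

```text
[ 0.4602 -0.2479  0.0124] 0.7130585236530045 [[-1.1, 0.0], [1.4, -0.3], [0.2, 0.3], [-0.5, 0.2]]
[ 0.458 -0.17   0.341] [[1.0, 0.01, -0.0], [0.01, -0.96, 0.28], [0.0, -0.28, -0.96]]
xyz [[-1.6, 0.4, 29.7], [-1.6, 0.5, 29.7], [-1.6, 0.4, 29.7], [-1.6, 0.5, 29.7], [-1.6, 0.4, 29.7], [-1.6, 0.4, 29.7]] 
rot [[-0.0, 0.0, 0.0], [-0.0, 0.0, 0.0], [-0.0, 0.0, 0.0], [-0.1, 0.0, 0.0], [0.0, 0.0, 0.0], [0.0, 0.0, 0.0]]
```

Request:
play_rows(fingers=[1,1,1,1,1,1,1,1], xyz=[[-2,0.4,30],[-2,0.4,30],[-2,0.4,30],[-2,0.4,30],[-1,0.4,30],[0,0,26],[0,0,7],[0,0,0]], delta_rot=[[0,0,0],[0,0,0],[0,0,0],[0,0,0],[0,0,0],[0,0,0],[0,0,0],[0,0,0]], grip_force=90)

```text
time: 3.45
tool_pos: [0.4606, -0.2451, 0.0159]
ee_rot: [-0.0, 0.701, 0.713, 0.0]
ft_force: [0.4, 0.3, -0.4]
gripper_width: 1.002
finger_force: 0.0
```

Request:
play_rows(fingers=[0,0,0,0,0,0], xyz=[[0,0,0],[0,0,0],[0,0,0],[0,0,0],[0,0,0],[0,0,0]], delta_rot=[[0,0,0],[0,0,0],[0,0,0],[0,0,0],[0,0,0],[0,0,0]])

```text
time: 4.2
tool_pos: [0.4601, -0.2461, 0.0162]
ee_rot: [-0.0, 0.702, 0.712, -0.0]
ft_force: [-2.3, 0.6, 5.5]
gripper_width: 0.106
finger_force: 88.5
```

Request:
play_rows(fingers=[0,0,0,0], xyz=[[0,0,-20],[0,0,-50],[0,0,-50],[0,0,-60]], delta_rot=[[0,0,0],[0,0,0],[0,0,0],[0,0,0]])

```text
time: 4.7
tool_pos: [0.4595, -0.2454, 0.1965]
ee_rot: [-0.001, 0.702, 0.713, -0.0]
ft_force: [1.2, 0.3, -2.6]
gripper_width: 0.105
finger_force: 88.1
```

```bash
cat >> h.py <<'E'
BOX=[.483,.2355,58.05]; D=.016
def box2tcp(Fx,Fz,th,y=0,box=None):
    "front-bottom edge of grate at box (Fx,Fz) mm, tilt th deg -> TCP pose"
    bx,by,yaw=box or BOX; t=np.radians(th); u=np.array([np.cos(t),np.sin(t)]); n=np.array([-np.sin(t),np.cos(t)])
    T=np.array([Fx,Fz])/1000+.076*u+D*n; c,s=np.cos(np.radians(yaw)),np.sin(np.radians(yaw)); y/=1000
    return np.array([bx+c*T[0]-s*y,by+s*T[0]+c*y,T[1]]),Rtool(yaw,th)
def tcp2box(p,r,box=None):
    bx,by,yaw=box or BOX; c,s=np.cos(np.radians(yaw)),np.sin(np.radians(yaw)); d=p-[bx,by,0]
    m=r.as_matrix(); g=m[:,1]; th=np.arctan2(g[2],np.hypot(g[0],g[1])); n=-m[:,2]
    P=p-D*n-.076*g; Q=p-D*n+.076*g
    f=lambda P:np.round([1000*(c*(P[0]-bx)+s*(P[1]-by)),1000*(-s*(P[0]-bx)+c*(P[1]-by)),1000*P[2]],1)
    return dict(F=f(P),back=f(Q),O=f(p-D*n),tilt=round(np.degrees(th),2),yaw=round(np.degrees(np.arctan2(g[1],g[0]))-yaw,2),roll=round(np.degrees(np.arcsin(m[2,0])),2))
E
python3 - <<'E'
from h import *
from station import arm
p,r=pose(arm.state())
q,rq=box2tcp(-61,120,0); q[2]=.24
p,r=plan(p,r,q,rq,10)
q,rq=box2tcp(-61,106,36);print(q)
p,r=plan(p,r,q,rq,5)
E
```

```text
xyz [[49.3, 3.9, -4.3], [48.7, 8.8, -4.3], [47.6, 13.5, -4.3], [45.9, 18.3, -4.3], [43.9, 22.7, -4.4], [41.5, 27.1, -4.4], [38.5, 31.0, -4.3], [35.3, 34.7, -4.4], [31.6, 38.0, -4.3], [27.7, 41.0, -4.3]] 
rot [[-0.0, -0.0, -5.7], [-0.0, -0.0, -5.7], [-0.0, -0.0, -5.7], [-0.0, -0.1, -5.8], [-0.0, 0.0, -5.7], [-0.1, 0.0, -5.7], [0.0, 0.0, -5.7], [0.0, -0.0, -5.7], [0.0, -0.0, -5.7], [0.0, -0.0, -5.8]]
[0.47828011 0.22793191 0.16361595]
xyz [[-0.0, -4.8, 15.3], [-0.0, -6.7, 14.5], [-0.0, -8.4, 13.6], [-0.0, -10.1, 12.5], [-0.0, -11.5, 11.0]] 
rot [[-7.2, -0.0, 0.0], [-7.2, -0.0, 0.0], [-7.2, -0.0, 0.0], [-7.2, -0.0, 0.0], [-7.2, -0.0, 0.0]]
```

Request:
play_rows(fingers=[0,0,0,0,0,0,0,0,0,0,0], xyz=[[49,4,-4.5],[49,9,-4.5],[47.5,13.5,-4.5],[46,18,-4.5],[44,22.5,-4.5],[41.5,27,-4.5],[38.5,31,-4.5],[35,35,-4.5],[31.5,38,-4.5],[28,41,-4.5],[0,0,0]], delta_rot=[[0,0,-5.7],[0,0,-5.7],[0,0,-5.7],[0,0,-5.8],[0,0,-5.7],[0,0,-5.7],[0,0,-5.8],[0,0,-5.7],[0,0,-5.7],[0,0,-5.8],[0,0,0]])

```text
time: 6.08
tool_pos: [0.4902, 0.2526, 0.2402]
ee_rot: [-0.001, 0.27, 0.963, 0.001]
ft_force: [-0.2, -1.0, -3.2]
gripper_width: 0.099
finger_force: 88.5
```

Request:
play_rows(fingers=[0,0,0,0,0,0,0], xyz=[[0,-5,15],[0,-6.5,14.5],[0,-8.5,13.5],[0,-10,12.5],[0,-11.5,11],[0,0,0],[0,0,0]], delta_rot=[[-7.2,0,0],[-7.2,0,0],[-7.2,0,0],[-7.2,0,0],[-7.2,0,0],[0,0,0],[0,0,0]])

```text
time: 6.95
tool_pos: [0.4806, 0.2394, 0.1757]
ee_rot: [0.067, 0.259, 0.925, 0.269]
ft_force: [-0.3, 0.6, -2.9]
gripper_width: 0.1
finger_force: 88.8
```

```bash

python3 - <<'E'
from h import *
from station import arm
d=snap(arm,'wrist','w3'); cv2.imwrite('pics/w3b.png',cv2.resize(d['image'],None,fx=1.5,fy=1.5)[:,:,::-1])
s=arm.state();p,r=pose(s); print(p,tcp2box(p,r),s['ft_force'],s['qpos'].round(2))
E
```

```text
[0.48067605 0.24013841 0.17606863] {'F': array([-53.1,   4.2, 122. ]), 'back': array([ 75.5,   5.3, 203. ]), 'O': array([ 11.2,   4.8, 162.5]), 'tilt': np.float64(32.2), 'yaw': np.float64(0.5), 'roll': np.float64(0.77)} [ 0.09147084  0.84671283 -3.1299999 ] [ 0.16  0.34 -0.54  2.22 -0.79  0.27  1.44]
```

View pics/w3b.png

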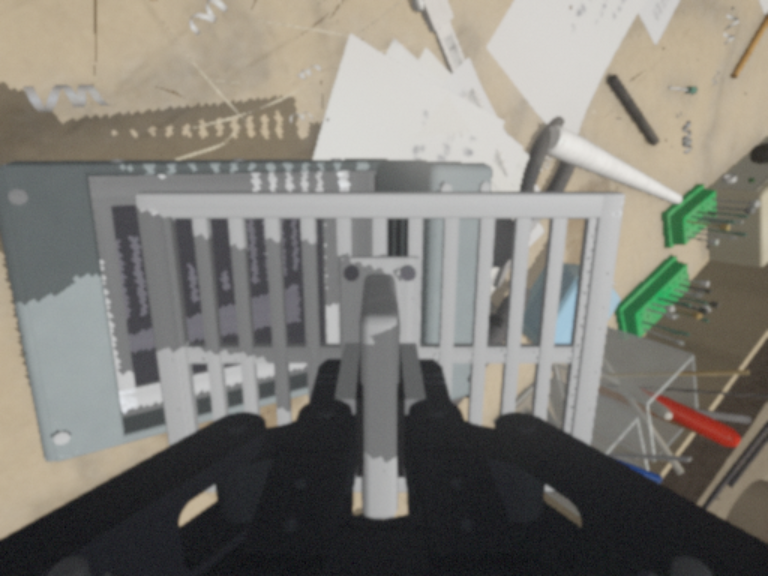

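The tilt reached 32° and the position is about 12 mm off target, since the wrist was speed limited near j6 = 0.27. The picture shows lip outer corners at (8,166) and (50,459), the head's back corner at (490,165), and the grate's top edge corners at (138,195) and (622,195).

```bash

python3 - <<'E'
from h import *
from scipy.optimize import least_squares
from station import arm
a=pickle.load(open('w3.pkl','rb'))
M=np.array([(-96.5,64,62),(-96.5,-64,62),(108.5,64,112)])/1000
px=np.array([(8,166),(50,459),(490,165)])/1.5
def w(p): c,s=np.cos(p[2]),np.sin(p[2]); return np.c_[p[0]+c*M[:,0]-s*M[:,1],p[1]+s*M[:,0]+c*M[:,1],M[:,2]]
f=least_squares(lambda p:(proj(a,w(p))-px).ravel(),[.48,.234,1.]); print(f.x.round(4),np.degrees(f.x[2]),f.fun.reshape(-1,2).round(1).tolist())
p,r=pose(arm.state())
g=lambda x,y,z:p+r.apply(np.array([y,x,.016-z]))  # tool x = grate +y?
for x in(-.076,.076):
  for y in(-.055,.055): print(x,y,(proj(a,g(x,y,.005))*1.5).round())
q,rq=box2tcp(-60,105,36,0); 
p,r=plan(p,r,q,rq,8)
E
```

```text
[0.485  0.2375 0.9991] 57.245708633788134 [[-3.3, -2.3], [2.2, 2.1], [4.6, 1.7]]
-0.076 -0.055 [[175. 488.]]
-0.076 0.055 [[133. 186.]]
0.076 -0.055 [[587. 489.]]
0.076 0.055 [[629. 186.]]
xyz [[-0.6, -2.0, 0.7], [-0.5, -2.1, 0.7], [-0.6, -2.0, 0.7], [-0.5, -2.0, 0.6], [-0.6, -2.1, 0.7], [-0.5, -2.0, 0.6], [-0.6, -2.1, 0.6], [-0.5, -2.0, 0.6]] 
rot [[-0.5, -0.1, 0.0], [-0.5, -0.2, 0.1], [-0.4, -0.1, 0.0], [-0.5, -0.2, 0.1], [-0.5, -0.1, 0.0], [-0.5, -0.2, 0.1], [-0.4, -0.1, 0.0], [-0.5, -0.2, 0.1]]
```

Request:
play_rows(fingers=[0,0,0,0,0,0,0,0,0], xyz=[[-0.4,-2,0.7],[-0.4,-2,0.7],[-0.4,-2,0.7],[-0.4,-2,0.7],[-0.4,-2,0.7],[-0.4,-2,0.7],[-0.4,-2,0.7],[-0.4,-2,0.7],[0,0,0]], delta_rot=[[-0.5,-0.15,0],[-0.5,-0.15,0.1],[-0.5,-0.15,0],[-0.5,-0.15,0.1],[-0.5,-0.15,0],[-0.5,-0.15,0.1],[-0.5,-0.15,0],[-0.5,-0.15,0.1],[0,0,0]])

```text
time: 8.12
tool_pos: [0.4773, 0.2293, 0.1615]
ee_rot: [0.085, 0.262, 0.914, 0.299]
ft_force: [0.5, 0.1, -3.5]
gripper_width: 0.102
finger_force: 88.9
```

```bash

python3 - <<'E'
from h import *
from station import arm
s=arm.state();p,r=pose(s); print(p,tcp2box(p,r),s['ft_force'],s['qpos'].round(2))
q,rq=box2tcp(-60.5,80,36,1.5); 
plan(p,r,q,rq,5)
E
```

```text
[0.47726347 0.22925999 0.16152222] {'F': array([-60.2,   1.7, 103.7]), 'back': array([ 62.5,   1.4, 193.5]), 'O': array([  1.1,   1.6, 148.6]), 'tilt': np.float64(36.18), 'yaw': np.float64(-0.13), 'roll': np.float64(0.08)} [ 0.52803048  0.13013691 -3.47902952] [ 0.29  0.39 -0.66  2.32 -1.4   0.18  2.09]
xyz [[-0.0, -2.8, 3.8], [-0.0, -2.9, 3.9], [-0.1, -2.8, 3.9], [0.0, -2.8, 3.8], [0.0, -2.9, 3.9]] 
rot [[0.0, -0.0, -0.0], [0.1, -0.0, -0.0], [0.0, -0.0, -0.1], [0.0, -0.0, 0.0], [0.1, -0.0, -0.0]]
```

```bash

python3 - <<'E'
from h import *
from station import arm
p,r=pose(arm.state())
q,rq=box2tcp(-62,72,34.5,1.5); 
plan(p,r,q,rq,5)
E
```

```text
xyz [[-0.0, -3.9, 5.4], [-0.0, -4.0, 5.3], [-0.1, -3.8, 5.5], [0.0, -3.9, 5.4], [0.0, -3.8, 5.4]] 
rot [[0.3, -0.0, -0.0], [0.4, -0.0, -0.0], [0.3, -0.0, -0.1], [0.3, -0.0, 0.0], [0.4, -0.0, -0.0]]
```

Request:
play_rows(fingers=[0,0,0,0,0,0], xyz=[[0,-4,5.4],[0,-4,5.4],[0,-4,5.4],[0,-4,5.4],[0,-4,5.4],[0,0,0]], delta_rot=[[0.4,0,0],[0.3,0,0],[0.4,0,0],[0.3,0,0],[0.4,0,0],[0,0,0]])

```text
time: 8.88
tool_pos: [0.4797, 0.2277, 0.1334]
ee_rot: [0.077, 0.263, 0.919, 0.282]
ft_force: [-0.0, 0.2, -2.8]
gripper_width: 0.099
finger_force: 88.9
```

```bash

python3 - <<'E'
from h import *
from station import arm
d=snap(arm,'scene','s4');im=d['image'][:,:,::-1]; 
a=snap(arm,'wrist','w4');w=a['image'][:,:,::-1]
q=proj(d,[.483,.2355,.06])[0].astype(int); x0=min(max(q[0]-50,0),412); y0=max(q[1]-50,0)
c=cv2.resize(im[y0:y0+100,x0:x0+100],(400,400),interpolation=cv2.INTER_CUBIC)
o=np.zeros((400,800,3),np.uint8);o[:,:400]=c;o[:300,400:]=cv2.resize(w,(400,300));cv2.imwrite('pics/s4.png',o);print(x0,y0)
s=arm.state();p,r=pose(s); print(p,tcp2box(p,r),s['ft_force'],s['qpos'].round(2))
q,rq=box2tcp(-62,47,34,1.5); 
plan(p,r,q,rq,5)
E
```

```text
148 131
[0.47961789 0.22771148 0.13370263] {'F': array([-62.4,  -1.1,  77.9]), 'back': array([ 63.5,  -1.2, 163. ]), 'O': array([  0.6,  -1.1, 120.4]), 'tilt': np.float64(34.05), 'yaw': np.float64(-0.06), 'roll': np.float64(0.35)} [-0.42485745  1.12447079 -3.00835031] [ 0.19  0.43 -0.55  2.32 -1.52  0.18  2.23]
xyz [[0.5, -3.4, 5.2], [0.5, -3.4, 5.2], [0.6, -3.4, 5.1], [0.5, -3.4, 5.2], [0.5, -3.3, 5.2]] 
rot [[0.0, -0.1, -0.0], [0.0, -0.1, -0.0], [0.0, -0.0, -0.0], [0.0, -0.1, -0.0], [0.0, -0.1, -0.0]]
```

View pics/s4.png

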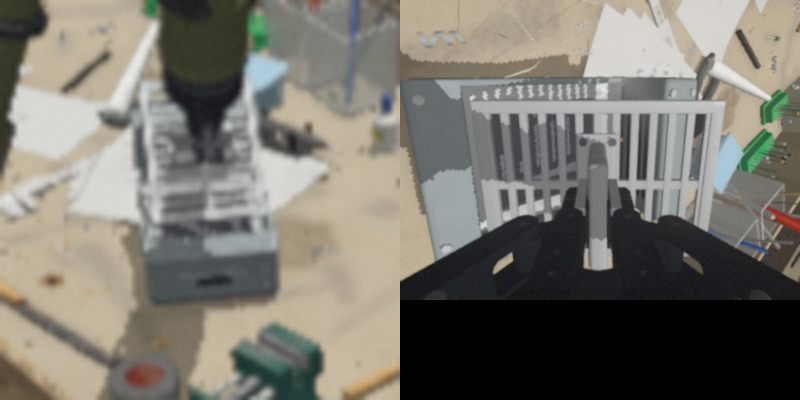

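The pose follows the box, but j5 and j6 are at their limits at 34°. With a tilt of about 29° the raised end passes over the head top, so I'll use that instead.

```bash

python3 - <<'E'
from h import *
from station import arm
p,r=pose(arm.state())
q,rq=box2tcp(-61,70,29,1.5); 
plan(p,r,q,rq,6)
E
```

```text
xyz [[0.4, -0.4, 2.3], [0.5, -0.3, 2.4], [0.4, -0.3, 2.4], [0.5, -0.2, 2.3], [0.4, -0.2, 2.4], [0.5, -0.2, 2.4]] 
rot [[0.8, -0.1, -0.0], [0.9, -0.0, -0.0], [0.8, -0.1, -0.0], [0.9, -0.1, -0.0], [0.8, -0.0, -0.0], [0.8, -0.1, -0.0]]
```

Request:
play_rows(fingers=[0,0,0,0,0,0,0], xyz=[[0.4,-0.3,2.4],[0.5,-0.3,2.4],[0.4,-0.3,2.4],[0.5,-0.3,2.4],[0.4,-0.2,2.4],[0.5,-0.2,2.4],[0,0,0]], delta_rot=[[0.8,-0.1,0],[0.9,0,0],[0.8,-0.1,0],[0.9,-0.1,0],[0.8,0,0],[0.8,-0.1,0],[0,0,0]])

```text
time: 9.85
tool_pos: [0.4805, 0.2349, 0.1208]
ee_rot: [0.069, 0.266, 0.931, 0.241]
ft_force: [-1.0, -0.7, -3.5]
gripper_width: 0.101
finger_force: 88.8
```

```bash
cat > st.py <<'E'
from h import *
from station import arm
import sys
s=arm.state();p,r=pose(s);b=tcp2box(p,r); print(s['time'],{k:np.round(v,2).tolist() for k,v in b.items()})
yw=np.radians(BOX[2]);f=s['ft_force'];print('force box xyz',np.round([f[0]*np.cos(yw)+f[1]*np.sin(yw),-f[0]*np.sin(yw)+f[1]*np.cos(yw),f[2]],1),s['qpos'].round(2))
for k in range(1,len(sys.argv),5):
    a=[float(x) for x in sys.argv[k:k+5]]
    q,rq=box2tcp(*a[:4]); p,r=plan(p,r,q,rq,int(a[4]))
E
python3 st.py -61 46.5 29 1.5 5
```

```text
9.85 {'F': [-60.5, 1.8, 69.9], 'back': [72.4, 1.9, 143.8], 'O': [6.0, 1.9, 106.9], 'tilt': 29.07, 'yaw': 0.03, 'roll': 0.0}
force box xyz [-1.2  0.5 -3.5] [-0.06  0.41 -0.3   2.27 -1.19  0.21  1.84]
xyz [[-0.1, -2.4, 4.1], [-0.0, -2.3, 4.0], [-0.1, -2.4, 4.1], [-0.1, -2.4, 4.0], [-0.0, -2.3, 4.1]] 
rot [[0.0, -0.0, 0.0], [0.0, -0.0, 0.0], [0.0, -0.0, 0.0], [0.1, -0.0, 0.0], [-0.0, -0.0, 0.0]]
```

Request:
play_rows(fingers=[0,0,0,0,0,0], xyz=[[0,-2.4,4],[0,-2.4,4],[0,-2.4,4],[0,-2.4,4],[0,-2.4,3],[0,0,0]], delta_rot=[[0,0,0],[0,0,0],[0,0,0],[0,0,0],[0,0,0],[0,0,0]])

```text
time: 10.6
tool_pos: [0.4798, 0.233, 0.098]
ee_rot: [0.069, 0.267, 0.93, 0.241]
ft_force: [-0.2, 0.8, -3.5]
gripper_width: 0.103
finger_force: 88.9
```

```bash
python3 st.py -61 46.5 29 1.5 2 -73 46 29 1.5 5
```

```text
10.6 {'F': [-62.5, 1.5, 47.1], 'back': [70.4, 1.2, 120.9], 'O': [4.0, 1.4, 84.0], 'tilt': 29.04, 'yaw': -0.1, 'roll': 0.04}
force box xyz [ 0.6  0.6 -3.5] [-0.05  0.46 -0.31  2.3  -1.51  0.19  2.18]
xyz [[0.1, 0.5, 0.7], [0.0, 0.5, 0.6]] 
rot [[0.0, -0.0, -0.0], [0.0, -0.0, -0.1]]
xyz [[0.0, -2.1, -1.1], [0.0, -2.2, -1.0], [0.0, -2.1, -1.1], [0.0, -2.2, -1.1], [0.0, -2.1, -1.1]] 
rot [[0.0, -0.0, 0.0], [0.0, -0.0, 0.0], [0.0, -0.0, 0.0], [0.0, -0.0, 0.0], [0.0, -0.0, 0.0]]
```

```bash
python3 st.py -75 46.3 27.5 1.5 5
```

```text
10.6 {'F': [-62.5, 1.5, 47.1], 'back': [70.4, 1.2, 120.9], 'O': [4.0, 1.4, 84.0], 'tilt': 29.04, 'yaw': -0.1, 'roll': 0.04}
force box xyz [ 0.6  0.6 -3.5] [-0.05  0.46 -0.31  2.3  -1.51  0.19  2.18]
xyz [[0.0, -2.2, -0.7], [0.0, -2.2, -0.6], [0.1, -2.2, -0.6], [0.0, -2.2, -0.7], [0.0, -2.2, -0.6]] 
rot [[0.3, -0.0, -0.0], [0.3, -0.0, -0.0], [0.3, -0.0, -0.1], [0.3, -0.0, 0.0], [0.3, -0.0, 0.0]]
```

Request:
play_rows(fingers=[0,0,0,0,0,0], xyz=[[0,-2.2,-0.6],[0,-2.2,-0.6],[0,-2.2,-0.6],[0,-2.2,-0.6],[0,-2.2,-0.6],[0,0,0]], delta_rot=[[0.3,0,0],[0.3,0,0],[0.3,0,0],[0.3,0,0],[0.3,0,0],[0,0,0]])

```text
time: 11.35
tool_pos: [0.474, 0.2239, 0.0956]
ee_rot: [0.066, 0.267, 0.934, 0.229]
ft_force: [0.2, -0.1, -2.2]
gripper_width: 0.101
finger_force: 88.9
```

```bash
python3 st.py -80 46 24 1.5 5 -83 46 16 1.5 5
```

```text
11.35 {'F': [-74.6, 1.5, 46.3], 'back': [60.2, 1.5, 116.6], 'O': [-7.2, 1.5, 81.4], 'tilt': 27.54, 'yaw': -0.02, 'roll': -0.0}
force box xyz [ 0.  -0.2 -2.2] [-0.09  0.45 -0.25  2.3  -1.4   0.2   2.07]
xyz [[0.0, -0.8, 0.5], [0.0, -0.8, 0.5], [0.0, -0.8, 0.5], [0.0, -0.8, 0.6], [0.0, -0.8, 0.5]] 
rot [[0.7, 0.0, -0.0], [0.7, 0.0, -0.0], [0.7, 0.0, -0.0], [0.7, 0.0, -0.0], [0.7, 0.0, -0.0]]
xyz [[0.0, -0.3, 1.9], [0.0, -0.1, 1.9], [0.0, -0.2, 1.9], [0.0, -0.1, 1.9], [0.0, -0.0, 1.9]] 
rot [[1.6, 0.0, -0.0], [1.6, 0.0, -0.0], [1.6, 0.0, -0.0], [1.6, 0.0, -0.0], [1.6, 0.0, -0.0]]
```

Request:
play_rows(fingers=[0,0,0,0,0,0], xyz=[[0,-0.8,0.5],[0,-0.8,0.5],[0,-0.8,0.5],[0,-0.8,0.5],[0,-0.8,0.5],[0,0,0]], delta_rot=[[0.7,0,0],[0.7,0,0],[0.7,0,0],[0.7,0,0],[0.7,0,0],[0,0,0]])

```text
time: 12.1
tool_pos: [0.4727, 0.2222, 0.0916]
ee_rot: [0.057, 0.269, 0.94, 0.2]
ft_force: [-0.5, 0.3, -3.1]
gripper_width: 0.1
finger_force: 88.8
```

Request:
play_rows(fingers=[0,0,0,0,0,0], xyz=[[0,-0.2,1.9],[0,-0.2,1.9],[0,-0.1,1.9],[0,-0.1,1.9],[0,0,1.9],[0,0,0]], delta_rot=[[1.6,0,0],[1.6,0,0],[1.6,0,0],[1.6,0,0],[1.6,0,0],[0,0,0]])

```text
time: 12.85
tool_pos: [0.4742, 0.225, 0.0823]
ee_rot: [0.038, 0.272, 0.952, 0.134]
ft_force: [1.3, -0.3, -2.9]
gripper_width: 0.102
finger_force: 88.8
```

```bash
python3 st.py -88 46 16 1.5 5
```

```text
12.85 {'F': [-82.2, 1.9, 45.9], 'back': [63.9, 2.0, 88.0], 'O': [-9.1, 2.0, 67.0], 'tilt': 16.07, 'yaw': 0.06, 'roll': 0.02}
force box xyz [ 0.4 -1.3 -2.9] [-0.56  0.48  0.26  2.17 -0.83  0.4   1.43]
xyz [[-0.1, -1.1, -0.3], [-0.1, -1.1, -0.3], [-0.1, -1.1, -0.4], [-0.1, -1.2, -0.3], [-0.0, -1.1, -0.3]] 
rot [[0.0, -0.0, 0.0], [0.0, -0.0, 0.0], [0.0, -0.0, 0.0], [0.1, -0.0, 0.0], [-0.0, -0.0, 0.1]]
```

Now I'll feel for the front stop in small steps.

Request:
play_rows(fingers=[0,0,0,0,0], xyz=[[0,-0.7,-0.2],[0,-0.7,-0.2],[0,-0.7,-0.2],[0,-0.7,-0.2],[0,0,0]], delta_rot=[[0,0,0],[0,0,0],[0,0,0],[0,0,0],[0,0,0]])

```text
time: 13.48
tool_pos: [0.4733, 0.2229, 0.083]
ee_rot: [0.039, 0.272, 0.952, 0.135]
ft_force: [2.9, 6.4, -5.1]
gripper_width: 0.102
finger_force: 88.2
```

```bash
python3 st.py
```

```text
13.475 {'F': [-84.3, 1.5, 46.5], 'back': [61.7, 1.5, 88.8], 'O': [-11.3, 1.5, 67.6], 'tilt': 16.17, 'yaw': 0.0, 'roll': 0.0}
force box xyz [ 7.   1.  -5.1] [-0.56  0.47  0.26  2.18 -0.83  0.4   1.44]
```

Stop felt at 7 N, with the top corner at -85.7. Now I'll lower the back end while staying against the stop.

```bash
python3 st.py -84.7 45.7 8 1.5 6 -85.2 45 3 1.5 5
```

```text
13.475 {'F': [-84.3, 1.5, 46.5], 'back': [61.7, 1.5, 88.8], 'O': [-11.3, 1.5, 67.6], 'tilt': 16.17, 'yaw': 0.0, 'roll': 0.0}
force box xyz [ 7.   1.  -5.1] [-0.56  0.47  0.26  2.18 -0.83  0.4   1.44]
xyz [[-0.0, 0.2, 1.9], [-0.0, 0.2, 2.0], [-0.0, 0.2, 1.9], [-0.0, 0.3, 1.9], [-0.0, 0.3, 1.9], [-0.0, 0.4, 1.9]] 
rot [[1.4, -0.0, 0.0], [1.3, -0.0, 0.0], [1.4, -0.0, 0.0], [1.3, -0.0, 0.0], [1.4, -0.0, 0.0], [1.4, -0.0, 0.0]]
xyz [[-0.0, 0.1, 1.5], [-0.0, 0.1, 1.4], [-0.0, 0.2, 1.5], [-0.0, 0.2, 1.4], [-0.0, 0.2, 1.5]] 
rot [[1.0, -0.0, 0.0], [1.0, -0.0, 0.0], [1.0, -0.0, 0.0], [1.0, -0.0, 0.0], [1.0, -0.0, 0.0]]
```

Request:
play_rows(fingers=[0,0,0,0,0,0,0], xyz=[[0,0.2,1.9],[0,0.2,1.9],[0,0.2,1.9],[0,0.3,1.9],[0,0.3,1.9],[0,0.4,1.9],[0,0,0]], delta_rot=[[1.4,0,0],[1.3,0,0],[1.4,0,0],[1.3,0,0],[1.4,0,0],[1.4,0,0],[0,0,0]])

```text
time: 14.35
tool_pos: [0.4755, 0.2265, 0.072]
ee_rot: [0.019, 0.274, 0.959, 0.067]
ft_force: [2.4, 6.5, -0.4]
gripper_width: 0.099
finger_force: 89.3
```

```bash
python3 st.py -85.2 45 3 1.5 5
```

```text
14.35 {'F': [-84.7, 1.5, 45.7], 'back': [65.9, 1.6, 66.7], 'O': [-9.4, 1.6, 56.2], 'tilt': 7.96, 'yaw': 0.04, 'roll': -0.02}
force box xyz [ 6.8  1.5 -0.4] [-0.75  0.55  0.46  2.07 -0.64  0.55  1.2 ]
xyz [[-0.0, 0.1, 1.4], [-0.0, 0.1, 1.5], [-0.0, 0.2, 1.4], [-0.1, 0.1, 1.5], [0.0, 0.2, 1.4]] 
rot [[1.0, 0.0, 0.0], [1.0, 0.0, 0.0], [1.0, 0.0, 0.0], [1.0, 0.0, 0.0], [1.0, 0.0, 0.0]]
```

Request:
play_rows(fingers=[0,0,0,0,0,0], xyz=[[0,0.1,1.4],[0,0.1,1.4],[0,0.2,1.4],[0,0.2,1.4],[0,0.2,1.4],[0,0,0]], delta_rot=[[1,0,0],[1,0,0],[1,0,0],[1,0,0],[1,0,0],[0,0,0]])

```text
time: 15.1
tool_pos: [0.4765, 0.2278, 0.0652]
ee_rot: [0.007, 0.275, 0.961, 0.025]
ft_force: [0.9, 6.7, -0.5]
gripper_width: 0.104
finger_force: 89.5
```

```bash
python3 st.py -85.4 44.3 0 1.5 4
```

```text
15.1 {'F': [-85.0, 1.4, 45.2], 'back': [66.8, 1.5, 53.3], 'O': [-9.1, 1.5, 49.2], 'tilt': 3.02, 'yaw': 0.02, 'roll': -0.01}
force box xyz [ 6.1  2.8 -0.5] [-0.82  0.6   0.53  2.01 -0.57  0.63  1.1 ]
xyz [[0.0, 0.1, 1.2], [0.0, 0.1, 1.3], [0.0, 0.1, 1.2], [0.0, 0.1, 1.2]] 
rot [[0.8, 0.0, 0.0], [0.7, 0.0, 0.0], [0.8, 0.0, 0.0], [0.7, 0.0, 0.0]]
```

Request:
play_rows(fingers=[0,0,0,0,0], xyz=[[0,0.1,1.2],[0,0.1,1.2],[0,0.1,1.2],[0,0.1,1.2],[0,0,0]], delta_rot=[[0.8,0,0],[0.7,0,0],[0.8,0,0],[0.7,0,0],[0,0,0]])

```text
time: 15.72
tool_pos: [0.4771, 0.2283, 0.0605]
ee_rot: [0.0, 0.275, 0.961, 0.0]
ft_force: [1.0, 5.7, 0.3]
gripper_width: 0.102
finger_force: 89.6
```

```bash
python3 st.py -78 44.3 0 1.5 6
```

```text
15.725 {'F': [-85.2, 1.2, 44.4], 'back': [66.8, 1.2, 44.6], 'O': [-9.2, 1.2, 44.5], 'tilt': 0.06, 'yaw': 0.0, 'roll': -0.03}
force box xyz [5.3 2.2 0.3] [-0.86  0.63  0.57  1.97 -0.53  0.68  1.06]
xyz [[0.0, 1.2, 0.0], [0.1, 1.2, 0.1], [0.0, 1.2, 0.0], [0.1, 1.2, 0.1], [0.0, 1.2, -0.0], [0.1, 1.2, 0.0]] 
rot [[0.0, 0.0, 0.0], [0.0, 0.0, 0.0], [0.0, 0.0, 0.0], [0.0, 0.0, 0.0], [0.1, 0.0, 0.0], [-0.0, 0.0, 0.0]]
```

Request:
play_rows(fingers=[0,0,0,0,0,0], xyz=[[0,1.2,0.1],[0,1.2,0],[0,1.2,0],[0,1.2,0],[0,1.2,0],[0,0,0]], delta_rot=[[0,0,0],[0,0,0],[0,0,0],[0,0,0],[0,0,0],[0,0,0]])

```text
time: 16.48
tool_pos: [0.4773, 0.2287, 0.0602]
ee_rot: [-0.002, 0.277, 0.961, -0.003]
ft_force: [-7.1, -6.6, 12.1]
gripper_width: 0.098
finger_force: 91.3
```

```bash
python3 st.py
```

```text
16.475 {'F': [-84.9, 1.4, 44.7], 'back': [67.1, 1.0, 43.7], 'O': [-8.9, 1.2, 44.2], 'tilt': -0.39, 'yaw': -0.18, 'roll': 0.1}
force box xyz [-9.3  2.5 12.1] [-0.86  0.64  0.57  1.96 -0.52  0.7   1.05]
```

Request:
play_rows(fingers=[0,0,0], xyz=[[0,0,-0.8],[0,0,-0.8],[0,0,0]], delta_rot=[[0,0,0],[0,0,0],[0,0,0]])

```text
time: 16.85
tool_pos: [0.479, 0.2319, 0.0613]
ee_rot: [-0.001, 0.275, 0.961, -0.001]
ft_force: [-0.3, 0.1, -3.7]
gripper_width: 0.102
finger_force: 89.1
```

```bash
python3 st.py -83 45.5 0 1.5 2; python3 - <<'E'
from h import *
from station import arm
t=snap(arm,'top','t5');w=snap(arm,'wrist','w5')
q=proj(t,[.48,.235,.06])[0].astype(int)
c=cv2.resize(t['image'][q[1]-40:q[1]+40,q[0]-40:q[0]+40,::-1],(300,300),interpolation=cv2.INTER_CUBIC)
o=np.zeros((375,800,3),np.uint8);o[:300,500:]=c;o[:,:500]=cv2.resize(w['image'][:,:,::-1],(500,375));cv2.imwrite('pics/s5.png',o)
E
```

```text
16.85 {'F': [-81.2, 1.5, 45.5], 'back': [70.8, 1.5, 45.0], 'O': [-5.2, 1.5, 45.3], 'tilt': -0.18, 'yaw': -0.02, 'roll': 0.02}
force box xyz [-0.1  0.3 -3.7] [-0.86  0.64  0.57  1.96 -0.52  0.7   1.05]
xyz [[0.0, -0.9, -0.1], [0.0, -1.0, -0.1]] 
rot [[-0.1, -0.0, -0.0], [-0.1, -0.0, -0.0]]
```

View pics/s5.png

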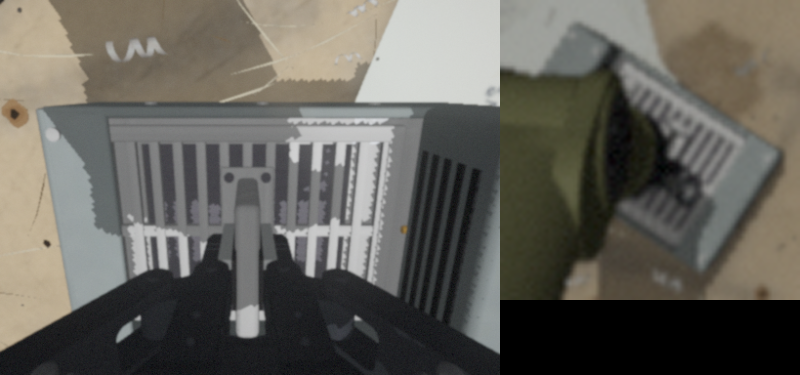

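It was ledge stiction: with the load eased the grate moved to -5.2, and it is seen flat in the opening. I'll slide on slightly lifted and feel for the bar.

Request:
play_rows(fingers=[0,0,0,0,0], xyz=[[0,1,0],[0,1,0],[0,1,0],[0,1,0],[0,0,0]], delta_rot=[[0.2,0,0],[0,0,0],[0,0,0],[0,0,0],[0,0,0]])

```text
time: 17.58
tool_pos: [0.4813, 0.2354, 0.0615]
ee_rot: [-0.001, 0.275, 0.961, -0.003]
ft_force: [-0.1, -0.9, -2.8]
gripper_width: 0.101
finger_force: 89.1
```

```bash
python3 st.py
```

```text
17.575 {'F': [-77.1, 1.4, 46.0], 'back': [74.9, 1.4, 45.0], 'O': [-1.1, 1.4, 45.5], 'tilt': -0.35, 'yaw': -0.03, 'roll': 0.0}
force box xyz [-0.9 -0.4 -2.8] [-0.87  0.64  0.58  1.95 -0.52  0.71  1.04]
```

Request:
play_rows(fingers=[0,0,0,0,0], xyz=[[0,0.8,0],[0,0.8,0],[0,0.8,0],[0,0.8,0],[0,0,0]], delta_rot=[[-0.35,0,0],[0,0,0],[0,0,0],[0,0,0],[0,0,0]])

```text
time: 18.2
tool_pos: [0.483, 0.2381, 0.0615]
ee_rot: [-0.0, 0.276, 0.961, -0.0]
ft_force: [-0.8, -0.2, -3.0]
gripper_width: 0.101
finger_force: 89.1
```

```bash
python3 st.py
```

```text
18.2 {'F': [-73.8, 1.4, 45.5], 'back': [78.2, 1.3, 45.5], 'O': [2.2, 1.4, 45.5], 'tilt': -0.01, 'yaw': -0.03, 'roll': 0.0}
force box xyz [-0.5  0.5 -3. ] [-0.87  0.64  0.57  1.94 -0.53  0.7   1.04]
```

Request:
play_rows(fingers=[0,0,0,0,0], xyz=[[0,0.7,0],[0,0.7,0],[0,0.7,0],[0,0.7,0],[0,0,0]], delta_rot=[[0,0,0],[0,0,0],[0,0,0],[0,0,0],[0,0,0]])

```text
time: 18.82
tool_pos: [0.484, 0.2399, 0.0614]
ee_rot: [-0.0, 0.276, 0.961, -0.0]
ft_force: [-1.5, -3.1, -0.1]
gripper_width: 0.102
finger_force: 89.6
```

```bash
python3 st.py
```

```text
18.825 {'F': [-71.7, 1.5, 45.5], 'back': [80.3, 1.4, 45.4], 'O': [4.3, 1.5, 45.4], 'tilt': -0.06, 'yaw': -0.05, 'roll': 0.03}
force box xyz [-3.4 -0.3 -0.1] [-0.87  0.65  0.57  1.94 -0.53  0.71  1.03]
```

Request:
play_rows(fingers=[0,0,0], xyz=[[0,0.6,-0.2],[0,0.6,0],[0,0,0]], delta_rot=[[0,0,0],[0,0,0],[0,0,0]])

```text
time: 19.2
tool_pos: [0.4841, 0.2399, 0.0615]
ee_rot: [-0.001, 0.276, 0.961, -0.001]
ft_force: [-4.9, -5.5, 1.2]
gripper_width: 0.098
finger_force: 90.0
```

```bash
python3 st.py
```

```text
19.2 {'F': [-71.7, 1.6, 45.7], 'back': [80.3, 1.4, 45.3], 'O': [4.3, 1.5, 45.5], 'tilt': -0.15, 'yaw': -0.09, 'roll': 0.06}
force box xyz [-7.3  1.2  1.2] [-0.87  0.65  0.57  1.94 -0.53  0.71  1.03]
```

Firm stop at 7 N. Next I'll lower onto the ledge while keeping a light push.

Request:
play_rows(fingers=[0,0,0,0], xyz=[[0,0,0.5],[0,0,0.5],[0,0,0.4],[0,0,0]], delta_rot=[[-0.1,0,0],[0,0,0],[0,0,0],[0,0,0]])

```text
time: 19.7
tool_pos: [0.4841, 0.2399, 0.0603]
ee_rot: [-0.001, 0.276, 0.961, -0.0]
ft_force: [-4.9, -6.2, 2.8]
gripper_width: 0.105
finger_force: 90.1
```

```bash
python3 st.py
```

```text
19.7 {'F': [-71.7, 1.5, 44.4], 'back': [80.3, 1.3, 44.3], 'O': [4.3, 1.4, 44.3], 'tilt': -0.04, 'yaw': -0.09, 'roll': 0.06}
force box xyz [-7.9  0.8  2.8] [-0.87  0.65  0.57  1.94 -0.53  0.71  1.04]
```

Request:
play_rows(fingers=[0,0,0.15,0.25,0.4,0.4], xyz=[[0,0,0],[0,0,0],[0,0,0],[0,0,0],[0,0,0],[0,0,0]], delta_rot=[[0,0,0],[0,0,0],[0,0,0],[0,0,0],[0,0,0],[0,0,0]], grip_force=25)

```text
time: 20.45
tool_pos: [0.4854, 0.2419, 0.0604]
ee_rot: [0.0, 0.275, 0.961, 0.001]
ft_force: [0.5, -0.4, 0.1]
gripper_width: 0.398
finger_force: 0.0
```

```bash
python3 st.py; python3 - <<'E'
from h import *
from station import arm
snap(arm,'wrist','w6')
E
```

```text
20.45 {'F': [-69.2, 1.4, 44.2], 'back': [82.8, 1.4, 44.6], 'O': [6.8, 1.4, 44.4], 'tilt': 0.14, 'yaw': -0.01, 'roll': -0.01}
force box xyz [-0.1 -0.6  0.1] [-0.87  0.65  0.57  1.94 -0.53  0.7   1.04]
```

Request:
play_rows(fingers=[0.4,0.4,0.4,0.4,0.4,0.4,0.4], xyz=[[0,2,0],[0,2,0],[0,2,0],[0,1,0],[0,1,0],[0,0.5,0],[0,0,0]], delta_rot=[[0,0,0],[0,0,0],[0,0,0],[0,0,0],[0,0,0],[0,0,0],[0,0,0]])

```text
time: 21.38
tool_pos: [0.4896, 0.2487, 0.0603]
ee_rot: [0.0, 0.275, 0.961, 0.001]
ft_force: [-0.0, -0.7, 0.6]
gripper_width: 0.399
finger_force: 0.0
```

```bash
python3 st.py
```

```text
21.375 {'F': [-61.3, 1.5, 44.2], 'back': [90.7, 1.4, 44.4], 'O': [14.7, 1.4, 44.3], 'tilt': 0.09, 'yaw': -0.03, 'roll': 0.01}
force box xyz [-0.6 -0.4  0.6] [-0.87  0.66  0.57  1.92 -0.53  0.72  1.02]
```

Request:
play_rows(fingers=[0.4,0.4,0.4,0.4,0.4], xyz=[[0,0.6,0],[0,0.6,0],[0,0.6,0],[0,0.5,0],[0,0,0]], delta_rot=[[0,0,0],[0,0,0],[0,0,0],[0,0,0],[0,0,0]])

```text
time: 22.0
tool_pos: [0.4905, 0.2502, 0.0603]
ee_rot: [-0.0, 0.276, 0.961, 0.001]
ft_force: [-1.6, -1.7, 1.5]
gripper_width: 0.4
finger_force: 1.3
```

```bash
python3 st.py
```

```text
22.0 {'F': [-59.5, 1.5, 44.2], 'back': [92.5, 1.3, 44.4], 'O': [16.5, 1.4, 44.3], 'tilt': 0.06, 'yaw': -0.05, 'roll': 0.02}
force box xyz [-2.3  0.4  1.5] [-0.87  0.66  0.57  1.91 -0.53  0.72  1.02]
```

Request:
play_rows(fingers=[0.4,0.4,0.4], xyz=[[0,0.6,0],[0,0.6,0],[0,0,0]], delta_rot=[[0,0,0],[0,0,0],[0,0,0]])

```text
time: 22.38
tool_pos: [0.4905, 0.2502, 0.0603]
ee_rot: [-0.001, 0.276, 0.961, -0.0]
ft_force: [-4.2, -5.8, 4.2]
gripper_width: 0.402
finger_force: 3.4
```

```bash
python3 st.py
```

```text
22.375 {'F': [-59.6, 1.5, 44.3], 'back': [92.4, 1.3, 44.2], 'O': [16.4, 1.4, 44.3], 'tilt': -0.04, 'yaw': -0.09, 'roll': 0.06}
force box xyz [-7.1  0.5  4.2] [-0.88  0.66  0.57  1.91 -0.53  0.72  1.02]
```

Solid with no motion, so the grate is home. I'll back off, lift clear and check.

Request:
play_rows(fingers=[0.4,0.4,0.4,0.4,0.4,0.4,0.4,0.4,0.4], xyz=[[0,-3,0],[0,-5,0],[0,-5,0],[0,0,-5],[0,0,-20],[0,0,-30],[0,0,-45],[0,-20,-45],[0,0,0]], delta_rot=[[0,0,0],[0,0,0],[0,0,0],[0,0,0],[0,0,0],[0,0,0],[0,0,0],[0,0,0],[0,0,0]])

```text
time: 23.5
tool_pos: [0.4754, 0.2225, 0.2089]
ee_rot: [0.002, 0.276, 0.961, 0.003]
ft_force: [0.6, 0.6, -0.8]
gripper_width: 0.399
finger_force: 0.0
```

```bash
python3 st.py; python3 - <<'E'
from h import *
from station import arm
w=snap(arm,'wrist','w7'); cv2.imwrite('pics/w7b.png',cv2.resize(w['image'],None,fx=1.5,fy=1.5)[:,:,::-1])
E
```

```text
23.5 {'F': [-90.9, -0.3, 192.3], 'back': [61.1, -0.6, 193.4], 'O': [-14.9, -0.5, 192.9], 'tilt': 0.42, 'yaw': -0.13, 'roll': -0.16}
force box xyz [ 0.8 -0.2 -0.8] [-0.97  0.45  0.73  1.81 -0.35  1.01  0.91]
```

View pics/w7b.png

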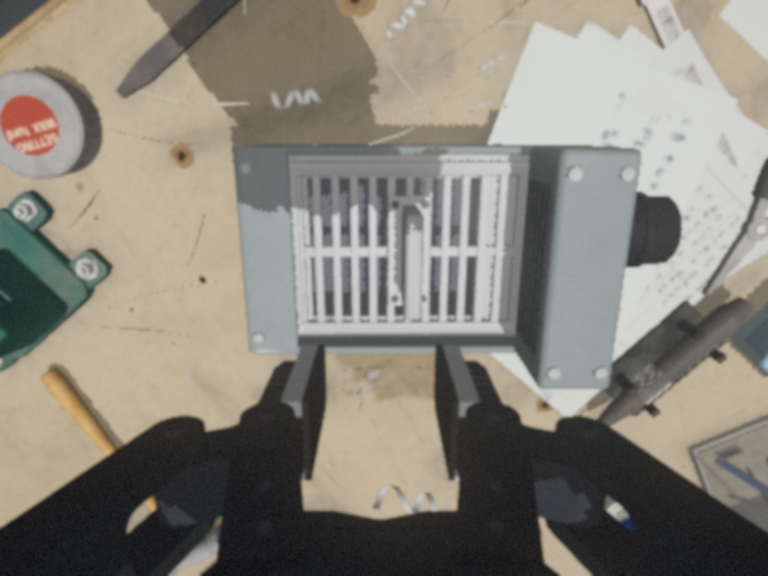

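The grate lies flat and square in the opening with both ends covered. The pull is at about (412,255), midway between lip and head. The stop-to-stop travel of 13.5 mm gives S + B = 28.5 mm, inside the stated range.

```bash
python3 -c "
from station import arm
print(arm.finish_job())"
```

```text
the job is handed in; nothing more can be done
None
```

The grate is flat in the dust box, slid home against the back stop and released; the job is handed in at about 23.5 s, though the interlock pin could not be read directly and the handover returned no verdict.

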